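# Push a sawing offcut through the flap of the offcut box

### The arm

A 6-joint arm with a two-finger parallel gripper is mounted at the origin on the work surface. World frame = base frame: x ahead of the robot, y to its left, z up, the work surface at z = 0. Lengths are in m, angles in degrees, forces in N, time in s.
With the tool pointing down it reaches from about 0.3 to 0.75 m from the base axis. Payload 8.5 kg.
Tool frame: the origin (TCP) lies midway between the tips of the shut fingers; the grasp point (between the pads) lies bot.grip_depth behind it (bot.grip_depth is the distance from the TCP to the grasp point, in m); z points along the fingers, y is the line along which they close (so a half turn about z gives the same grasp; the last joint's range is limited). The gripper opens to 85 mm and grips with 20 to 120 N. Pads are 22 mm wide; open, the fingers measure 114 mm over their backs; the gripper's body (76 mm by 85 mm) begins 54 mm behind the grasp point. The pads swing forward as they close: fully open they stand 13 mm farther back than shut.
Start: joints at [-12.336, 21.807, 74.336, -0, 83.858, -12.336], TCP at [0.55, 0, 0.231] pointing down, gripper open.
Joint ranges: [-178.18, 178.18], [-50.72, 133.34], [12.68, 142.11], [-81.47, 261.47], [9.98, 163.14], [-165.26, 165.26]. Speed limits (degrees/s): [136.94, 136.94, 180, 180, 180, 180].

### API

Orientations are given as a 3x3 rotation matrix whose columns are the frame's x, y, z axes.
In Python, from cell import bot gives the robot as it stands.
- The arm moves only by the shell command python3 -m inch 'ROWS' [FORCE]. ROWS is JSON, a list that holds one entry, the list of rows, each a list of 5 numbers: the opening, from 0 (shut) to 1 (fully open), then the shift along the tool's x, y, z in mm, then the turn about the tool's z in degrees. In form: [[[gripper, dx, dy, dz, twist], ...]]. A call has exactly 8 rows; each row shifts and turns the commanded pose from where the row before left it, along the tool's axes as they then stand; what a row does not reach is not made up. A row lasts 1/12 s, in which the tool goes at most 41.7 mm and 7.16 degrees, less where a joint would pass 70% of its speed; a pose out of reach is approached as far as the arm can. A call is refused whole if a number of a shift passes 41.7 or a number of a turn 7.16, either way. A call with a gripper value outside its range is refused whole. The fingers move at their own pace and stop on an object; FORCE is the grip in N (left out, the last holds). Time passes only in rows, so rows that do not move let the fingers close, or fill a call up. It gives the time, the measured TCP pose, the force, the opening and the grip force at its end, in the units of the state.
- bot.read_state(): the state, without advancing time (a new reading comes with each control period).
- bot.camera(name): name is "scene" or "side" or "wrist"; returns a dict with "img" (480x640x3 uint8, red, green, blue), "fx", "fy", "cx", "cy" (pixels), "k1" (the pictures are not rectified: a ray, as slopes to the right and down, at radius r is drawn at 1 + k1 r^2 times it, then the intrinsics apply), "R" (3x3) and "t" (3): a world point X has camera coordinates R X + t. Camera axes: x right, y down, z forward; pixel columns grow to the right and rows downward; lengths in m; the calibration is good to about 2 mm. A picture is of the moment at which its call begins. There is no depth.
- bot.finish_job(): hands the job in; it is judged then, once.
The state is a dict: "time_s": time; "joints": joint angles; "joint_vel": joint speeds; "joint_torque": joint torques, N m; "tcp_pos": TCP position; "ee_rot": TCP orientation; "contact_force": force on the tool from outside, world axes, zero at the start; "moment": the same for the moment, N m; "finger_gap": opening from 0.0 (shut) to 1.0 (fully open); "grasp_force": force on a finger pad.
Only numpy, scipy, OpenCV 4.12 (cv2) and the standard library are available. Lean on these libraries where they do the work, as an engineer would, in place of code of your own. Each camera call takes 0.05 s, during which the arm holds its last target. There are 200 camera calls.

### The job

Using only your fingertips, push the wooden offcut along the deck of the offcut box so that it swings the metal flap open and drops down the slide inside, without ever lifting it. Pull your fingers back out of the doorway promptly, before the soft-closing flap comes down on them, and leave the flap hanging shut behind the offcut. Leave the brush jar, the glue bottle and the bear cut-out standing where they are.

Things in the scene. Friction and masses are not known exactly. Their poses are not given: they have to be found in the camera images.
- chute: The offcut box, fixed to the bench: plywood with a clear roof, a level aluminium deck in front. Origin on the bench straight below the closed flap; x points into the box (pushing direction), y left, z up. Roof and walls span x = 0 to +267 mm, 120 mm wide, up to 156 mm above the bench. Inside, the floor is 12 mm above the bench, the rear wall's face at x = +255 mm.
- doorway (a point): Middle of the doorway, on the deck's top, 90 mm above the chute's origin, same axes. The doorway is 96 mm wide between the walls and 58 mm high up to the flap's hinge. The slippery deck (friction about 0.22), 96 mm wide, runs from 160 mm in front of this point (open end) to the lip. Along it, in front, run two guide rails, 12 mm high above the deck and 12 mm thick.
- lip (a point): Middle of the deck's inner edge, 30 mm inside the doorway; from here a slippery aluminium slide falls at 40 degrees to the box floor.
- flap_hinge (a point): The smooth aluminium flap plate that closes the doorway, 90 mm wide, 3 mm thick; this point lies on its hinge axis, turning with it, at the doorway's upper edge, 148 mm above the bench; when shut it hangs straight down (its own -z) to 4 mm above the deck. It swings inwards only.
- flap (a joint): Angle of the flap: 0 = hanging shut, grows to 1.4 rad as its lower edge swings inwards and up. It is light (about 40 g) and opens under a push of less than a newton; a damper in the hinge lets it sink shut under its own weight in about 2 to 4 s.
- offcut: The wooden offcut lying flat on the deck before the flap: 100 mm long (x), 60 wide (y), 25 thick, about 100 g. Origin at the centre of its outline, half-way up. Rear end (-x, towards the deck's open end) square and flat; front end (+x) has a curved bite 30 mm deep. Mass centre 6 mm behind the origin. It tips over the lip and slides down once its rear end is about at the doorway.
- brush_jar: A glass jar, 68 mm across and 82 mm high, with brushes standing up to 190 mm; origin at the centre of its underside. Stands on the bench beside the box; leave alone.
- glue: A white glue bottle, 56 mm across, 150 mm high; origin at the centre of its underside. Stands on the bench beside the box; leave alone.
- bear: A finished flat wooden bear-head cut-out (a disc 68 mm across with two round ears), 14 mm thick, lying on the bench beside the box; origin at the centre of the disc's underside. Leave alone.
Not all that is in view belongs to the job. Leave any orange or red look-alike of the offcut alone.

How it is judged:
By the outcome, as a careful person would: the job done as asked, in the order asked, and still so for the second after the job is handed in, with the robot touching nothing.
It also fails if it takes over 32 s, if anything falls off the work surface, if the arm or the gripper's body presses on something with over 40 N, if the wrist force passes 120 N, or if a joint passes its speed limit or range.

## Working session

There is one attempt and no reset: what is moved stays moved. The work goes in short steps, Python scripts to look and compute and a shell command to move; the robot and the scene stay as the last step left them, time stands still between calls to the robot, and variables do not carry over. Pictures are saved under pics/ and viewed, at most 10 in all, crops included, and the job is handed in when it is done.

```bash
mkdir -p pics; cat > h.py <<'E'
import numpy as np, cv2, pickle
from cell import bot
def snap(n,f):
    c=bot.camera(n); cv2.imwrite(f'pics/{f}.png',c['img'][...,::-1]); pickle.dump(c,open(f'pics/{f}.pkl','wb')); return c
def load(f): return pickle.load(open(f'pics/{f}.pkl','rb'))
def ray(c,u,v):
    K=np.array([[c['fx'],0,c['cx']],[0,c['fy'],c['cy']],[0,0,1.]])
    p=cv2.undistortPoints(np.array([[[u,v]]],float),K,np.array([c['k1'],0,0,0.]))[0,0]
    R=np.array(c['R']);return -R.T@np.array(c['t']),R.T@np.array([p[0],p[1],1])
def atz(c,u,v,z):
    o,d=ray(c,u,v); return o+d*(z-o[2])/d[2]
def proj(c,X):
    K=np.array([[c['fx'],0,c['cx']],[0,c['fy'],c['cy']],[0,0,1.]])
    return cv2.projectPoints(np.atleast_2d(np.array(X,float)),cv2.Rodrigues(np.array(c['R']))[0],np.array(c['t'],float),K,np.array([c['k1'],0,0,0.]))[0][:,0]
E
python3 - <<'E'
from h import *
snap('scene','s1');snap('side','d1')
s=bot.read_state();print(s['time_s'],s['tcp_pos'],s['ee_rot'],bot.grip_depth)
E
```

```text
0.1 [5.49743164e-01 4.78500749e-05 2.30787428e-01] [[ 6.75865476e-06  9.99999203e-01 -1.26241637e-03]
 [ 9.99999958e-01 -6.39213776e-06  2.90333538e-04]
 [ 2.90325237e-04 -1.26241828e-03 -9.99999161e-01]] 0.0187
```

View pics/s1.png

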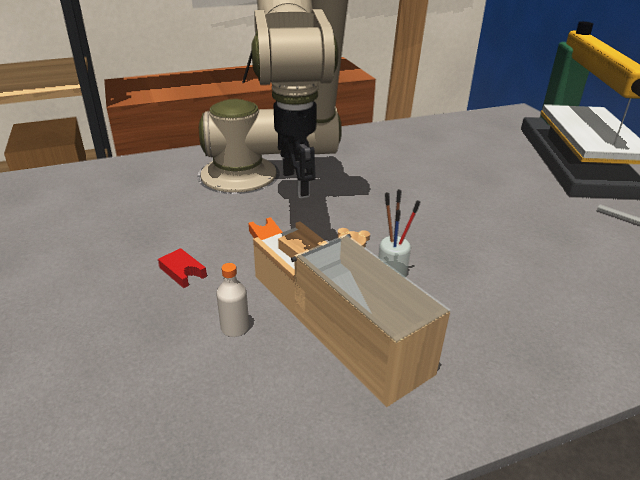

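View pics/d1.png

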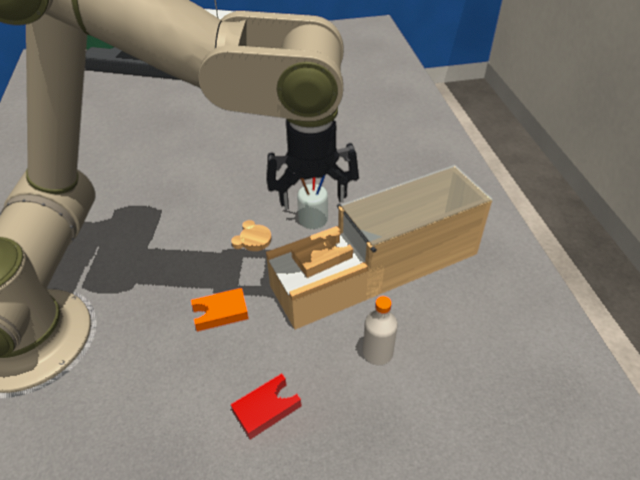

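The scene view shows the box around (350,310), with the flap end towards the robot, glue at (233,300) and jar at (395,255). The side view shows the deck (270-370, 235-320), the offcut at about (322,250) and the flap edge at (345-372, 205-245). I'll enlarge both.

```bash
python3 - <<'E'
import cv2
a=cv2.imread('pics/d1.png')[160:340,225:505]; 
b=cv2.imread('pics/s1.png')[190:410,220:470]
cv2.imwrite('pics/d1c.png',cv2.resize(a,None,fx=2.857,fy=2.857,interpolation=cv2.INTER_CUBIC)[:, :800])
cv2.imwrite('pics/s1c.png',cv2.resize(b,None,fx=2.7,fy=2.7,interpolation=cv2.INTER_CUBIC))
E
```

```text
(no output)
```

View pics/d1c.png

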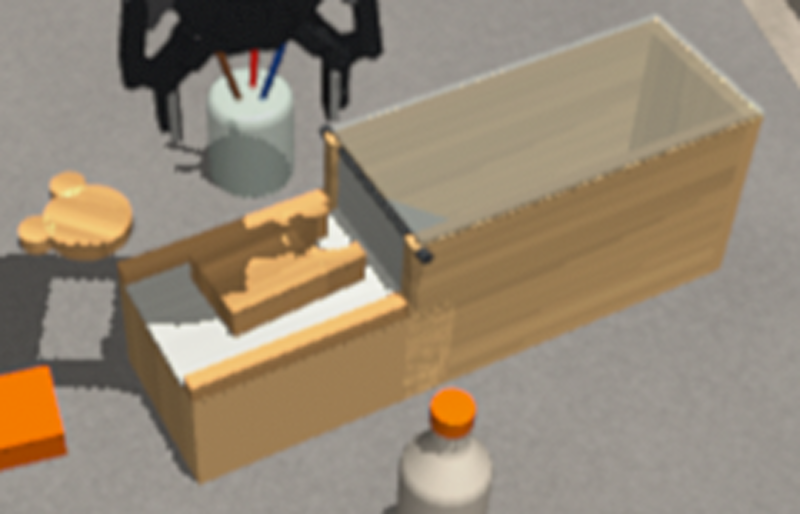

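View pics/s1c.png

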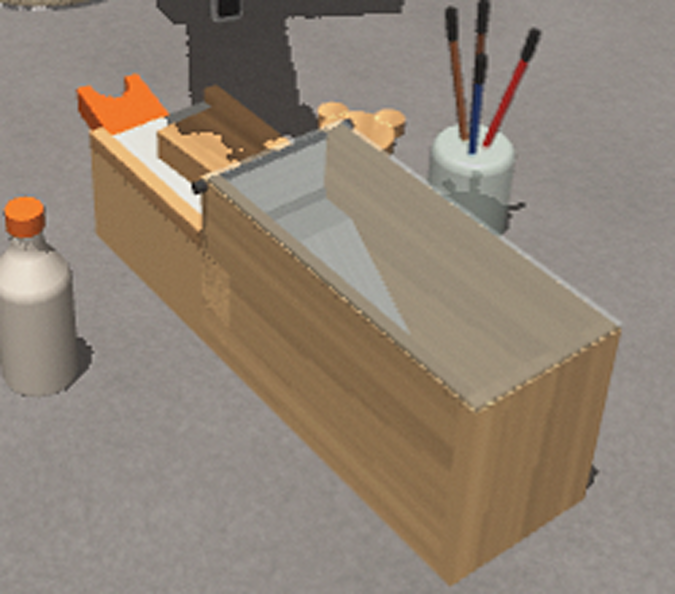

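The crops give the box corners, the deck-end rail corners and the offcut's rear top edge, about (193,265)-(230,310) in the side crop. Next I'll fit the box pose.

```bash
cat > fit.py <<'E'
from h import *
from scipy.optimize import least_squares
d,s=load('d1'),load('s1')
D=lambda u,v:(u/2.857+225,v/2.857+160)
S=lambda u,v:(u/2.7+220,v/2.7+190)
P=[(d,D(760,113),(.267,-.06,.156)),(d,D(655,18),(.267,.06,.156)),(d,D(718,268),(.267,-.06,0)),
(d,D(188,388),(-.16,-.06,.102)),(d,D(120,268),(-.16,.06,.102)),(d,D(200,480),(-.16,-.06,0)),
(s,S(470,408),(.267,-.06,.156)),(s,S(618,327),(.267,.06,.156)),(s,S(452,582),(.267,-.06,0)),(s,S(583,497),(.267,.06,0)),
(s,S(93,132),(-.16,-.06,.102)),(s,S(207,185),(0,-.06,.156)),(s,S(340,125),(0,.06,.156))]
def W(p,X):
    c,n=np.cos(p[2]),np.sin(p[2]);return np.array([p[0]+c*X[0]-n*X[1],p[1]+n*X[0]+c*X[1],X[2]])
f=lambda p:np.concatenate([proj(c,W(p,X))[0]-uv for c,uv,X in P])
r=least_squares(f,[.6,0,0.],loss='soft_l1');p=r.x
print(p[:2],np.degrees(p[2]));print(np.round(f(p).reshape(-1,2),1).tolist())
def inv(p,X):
    q=X[:2]-p[:2];c,n=np.cos(p[2]),np.sin(p[2]);return np.round([c*q[0]+n*q[1],-n*q[0]+c*q[1]],4)
for n,uv in dict(rl=(193,265),rr=(230,310),fr=(362,250),fl=(325,212)).items(): print(n,inv(p,atz(d,*D(*uv),.115)))
print('rl scene?',inv(p,atz(s,*S(160,133),.115)))
for n,c,uv,z in [('bear',d,D(88,215),.014),('jar',d,D(248,175),0),('glue',s,S(38,385),0)]:
    X=atz(c,*uv,z);print(n,np.round(X,3),inv(p,X))
E
python3 fit.py
```

```text
[0.63003965 0.02397102] 16.047367557926826
[[1.0, -1.1], [0.0, -2.0], [0.1, -0.0], [-0.0, -0.2], [-2.2, -2.6], [-1.4, 1.4], [1.6, 0.7], [1.1, -0.7], [-1.4, 2.5], [-0.2, 1.4], [-2.0, 0.5], [-1.5, -3.0], [0.0, -1.7]]
rl [-0.1192  0.0209]
rr [-0.1145 -0.0252]
fr [-0.0152 -0.0174]
fl [-0.0203  0.0247]
rl scene? [-0.1121 -0.0236]
bear [0.447 0.173 0.014] [-0.1348  0.1935]
jar [ 0.577  0.207 -0.   ] [-0.0005  0.1907]
glue [ 0.646 -0.16   0.   ] [-0.0355 -0.181 ]
```

```bash
python3 -m inch '[[[0.3,-4.4,-16,0,0],[0.3,-4.4,-16,0,0],[0.3,-4.4,-16,0,0],[0.3,-4.4,-16,0,0],[0.3,0,0,0,7],[0.3,0,0,0,7],[0.3,0,0,0,7],[0.3,0,0,0,7]]]' 20
python3 -m inch '[[[0.3,0,0,0,7],[0.3,0,0,0,7],[0.3,0,0,0,7],[0.3,0,0,0,7],[0.3,0,0,0,7],[0.3,0,0,0,7],[0.3,0,0,0,4],[0.3,0,0,0,0]]]'
python3 - <<'E'
from h import *
snap('wrist','w1');s=bot.read_state();print(s['ee_rot'])
E
```

```text
time_s: 0.77
tcp_pos: [0.4857, -0.0176, 0.2311]
ee_rot: [[0.475, 0.88, -0.001], [0.88, -0.475, 0.0], [-0.0, -0.001, -1.0]]
contact_force: [0.3, 0.3, -0.6]
finger_gap: 0.3
grasp_force: 0.0
time_s: 1.43
tcp_pos: [0.4858, -0.0175, 0.231]
ee_rot: [[0.962, 0.273, -0.001], [0.273, -0.962, 0.0], [-0.001, -0.0, -1.0]]
contact_force: [0.5, 0.7, -0.4]
finger_gap: 0.303
grasp_force: 0.0
[[ 9.60838487e-01  2.77108397e-01 -5.82551262e-04]
 [ 2.77108534e-01 -9.60838609e-01  1.69012935e-04]
 [-5.12902841e-04 -3.23824059e-04 -9.99999816e-01]]
```

View pics/w1.png

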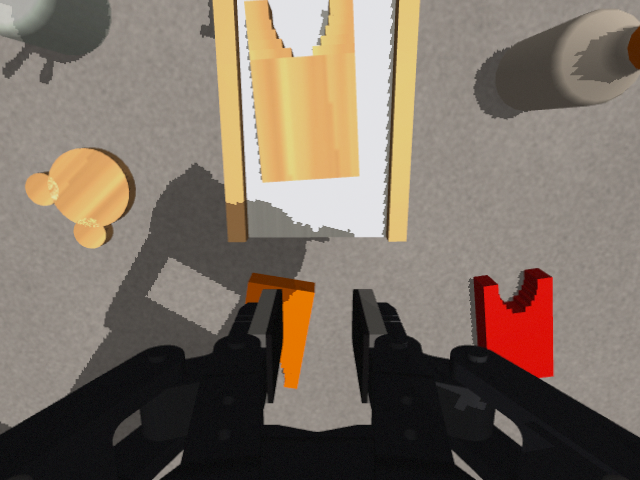

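The wrist view shows the offcut's rear top corners at (262,182) and (358,177), slightly yawed. The rail ends are at (228,241)-(246,241) and (388,240)-(407,241).

```bash
cat >> fit.py <<'E'
print('---')
w=load('w1')
for n,uv,z in [('rl',(262,182),.115),('rr',(358,177),.115),('Lout',(228,241),.102),('Lin',(246,241),.102),('Rin',(388,240),.102),('Rout',(407,241),.102),('Ltop',(214,0),.102),('Rtop',(419,0),.102),('bite',(300,57),.115)]:
    X=atz(w,*uv,z);print(n,np.round(X,4),inv(p,X))
E
python3 fit.py | sed '1,/---/d'
```

```text
rl [0.5087 0.0242 0.115 ] [-0.1166  0.0337]
rr [ 0.5278 -0.032   0.115 ] [-0.1137 -0.0255]
Lout [0.4618 0.0379 0.102 ] [-0.1578  0.0599]
Lin [0.4651 0.0263 0.102 ] [-0.1579  0.0478]
Rin [ 0.4918 -0.0656  0.102 ] [-0.1576 -0.0479]
Rout [ 0.4947 -0.0781  0.102 ] [-0.1583 -0.0607]
Ltop [0.6011 0.077  0.102 ] [-0.0131  0.059 ]
Rtop [ 0.6335 -0.0372  0.102 ] [-0.0136 -0.0597]
bite [0.5838 0.0202 0.115 ] [-0.0454  0.0092]
```

```bash
python3 -m inch '[[[0.3,0,-1,20,0],[0.3,0,-1,20,0],[0.3,0,-1,20,0],[0.3,0,-1,20,0],[0.3,0,0,20,0],[0.3,0,0,20,0],[0.3,0,0,10,0],[0.3,0,0,0,0]]]'
python3 -m inch '[[[0.3,6,0,0,0],[0.3,6,0,0,0],[0.3,5,0,0,0],[0.3,5,0,0,0],[0.3,5,0,0,0],[0.3,5,0,0,0],[0.3,5,0,0,0],[0.3,0,0,0,0]]]'
python3 - <<'E'
from h import *
snap('side','d2');snap('wrist','w2')
a=load('d2')['img'][120:330,240:440,::-1];b=load('w2')['img'][...,::-1]
a=cv2.resize(a,None,fx=2.3,fy=2.3,interpolation=2)
b=cv2.resize(b[:,120:560],(340,371))
o=np.zeros((a.shape[0],800,3),np.uint8);o[:,:a.shape[1]]=a;o[:371,460:]=b;cv2.imwrite('pics/v2.png',o)
E
```

```text
time_s: 2.15
tcp_pos: [0.4838, -0.0135, 0.0993]
ee_rot: [[0.961, 0.278, -0.004], [0.278, -0.961, 0.001], [-0.004, -0.002, -1.0]]
contact_force: [-1.1, 0.8, 0.4]
finger_gap: 0.296
grasp_force: 0.0
time_s: 2.82
tcp_pos: [0.5214, -0.0034, 0.1014]
ee_rot: [[0.961, 0.276, 0.001], [0.276, -0.961, -0.0], [0.001, 0.0, -1.0]]
contact_force: [0.0, -0.1, -0.4]
finger_gap: 0.299
grasp_force: 0.0
```

View pics/v2.png

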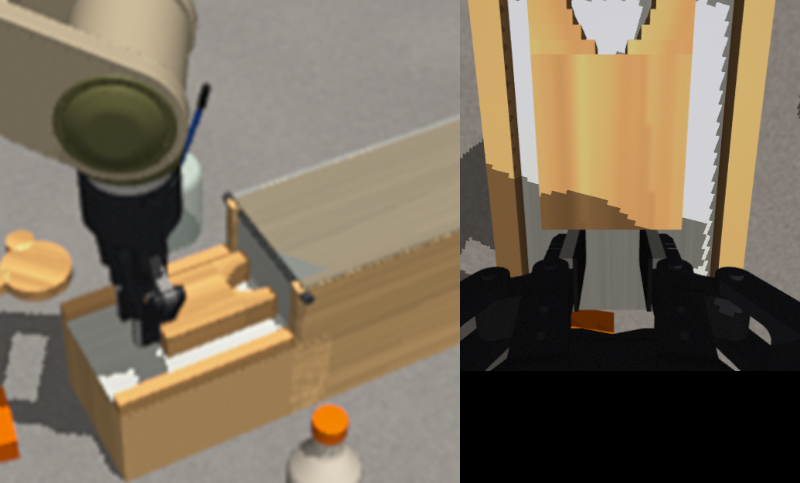

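The offcut is squared against both fingertips, with its rear edge at wrist-image row 296, columns 225-406. I'll work out the distances left.

```bash
cat >> fit.py <<'E'
print('+++')
w=load('w2')
for uv in [(225,296),(406,296)]: print(inv(p,atz(w,*uv,.115)))
s=bot.read_state();print('tcp',inv(p,np.array(s['tcp_pos'])),s['tcp_pos'][2],s['contact_force'])
E
python3 fit.py | sed '1,/+++/d'
```

```text
[-0.1002  0.0341]
[-0.1003 -0.0259]
tcp [-0.1128  0.0039] 0.10124963053137892 [-1.13241385  0.00670312 -0.58914253]
```

```bash
python3 -m inch '[[[0.3,5,0,0,0],[0.3,8,0,0,0],[0.3,9,0,0,0],[0.3,9,0,0,0],[0.3,9,0,0,0],[0.3,9,0,0,0],[0.3,9,0,0,0],[0.3,5,0,0,0]]]'
python3 fit.py | grep tcp
python3 - <<'E'
from h import *
snap('side','d3');snap('wrist','w3')
a=load('d3')['img'][120:330,240:440,::-1];b=load('w3')['img'][...,::-1]
a=cv2.resize(a,None,fx=2.3,fy=2.3,interpolation=2)
b=cv2.resize(b[:,120:560],(340,371))
o=np.zeros((a.shape[0],800,3),np.uint8);o[:,:a.shape[1]]=a;o[:371,460:]=b;cv2.imwrite('pics/v3.png',o)
E
```

```text
time_s: 3.58
tcp_pos: [0.5824, 0.0142, 0.1012]
ee_rot: [[0.961, 0.276, 0.001], [0.276, -0.961, -0.0], [0.001, 0.0, -1.0]]
contact_force: [-1.3, -0.9, -0.5]
finger_gap: 0.301
grasp_force: 0.4
tcp [-0.0484  0.0038] 0.10124822321602668 [-1.29958647 -0.87324602 -0.53278471]
```

View pics/v3.png

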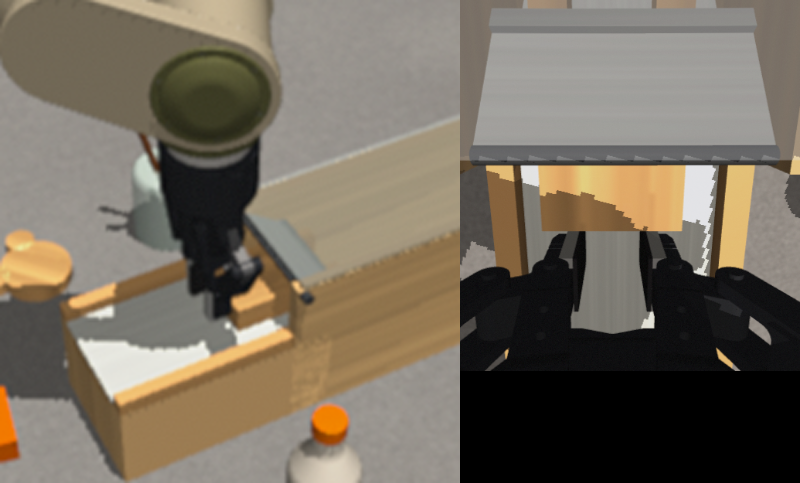

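The flap is swung open and the offcut sits straight, with its rear about 37 mm before the doorway. Before the last push I'll check how high the wrist camera is above the roof.

```bash
python3 - <<'E'
from h import *
w=load('w3');R=np.array(w['R']);o=-R.T@np.array(w['t']);print(o,R[2])
E
```

```text
[0.64671507 0.03229813 0.24422413] [-0.25178548 -0.07181823 -0.96511461]
```

```bash
python3 -m inch '[[[0.3,12,0,0,0],[0.3,20,0,0,0],[0.3,0,0,0,0],[0.3,-15,0,0,0],[0.3,-20,0,0,0],[0.3,-20,0,0,0],[0.3,-20,0,0,0],[0.3,0,0,0,0]]]'
python3 fit.py | grep tcp
python3 - <<'E'
from h import *
snap('side','d4');snap('wrist','w4');snap('scene','s4')
a=load('d4')['img'][120:330,240:440,::-1];b=load('w4')['img'][...,::-1];c=load('s4')['img'][190:410,220:470,::-1]
o=np.zeros((600,800,3),np.uint8);o[:315,:300]=cv2.resize(a,(300,315),interpolation=2);o[:264,300:600]=cv2.resize(c,(300,264),interpolation=2);o[315:,300:680]=cv2.resize(b,(380,285));cv2.imwrite('pics/v4.png',o)
E
```

```text
time_s: 4.35
tcp_pos: [0.5363, 0.0016, 0.1013]
ee_rot: [[0.961, 0.275, -0.003], [0.275, -0.961, 0.0], [-0.002, -0.001, -1.0]]
contact_force: [0.9, 0.1, 0.7]
finger_gap: 0.301
grasp_force: 0.0
tcp [-0.0963  0.0044] 0.1013298826112697 [0.9334525  0.14250527 0.68689186]
```

View pics/v4.png

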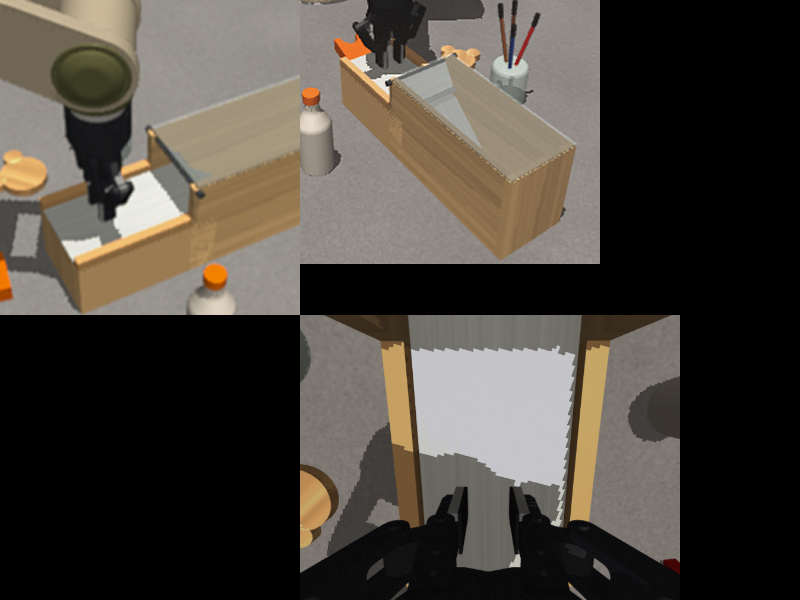

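The deck is empty and the offcut is down inside; the flap is sinking. I'll lift clear and wait until it is shut.

```bash
python3 -m inch '[[[0.3,-5,0,-12,0],[0.3,-10,0,-20,0],[0.3,-10,0,-20,0],[0.3,-10,0,-20,0],[0.3,-10,0,-20,0],[0.3,-5,0,-12,0],[0.3,0,0,0,0],[0.3,0,0,0,0]]]'
Z='[[[0.3,0,0,0,0],[0.3,0,0,0,0],[0.3,0,0,0,0],[0.3,0,0,0,0],[0.3,0,0,0,0],[0.3,0,0,0,0],[0.3,0,0,0,0],[0.3,0,0,0,0]]]' ; unset Z
python3 -m inch '[[[0.3,0,0,0,0],[0.3,0,0,0,0],[0.3,0,0,0,0],[0.3,0,0,0,0],[0.3,0,0,0,0],[0.3,0,0,0,0],[0.3,0,0,0,0],[0.3,0,0,0,0]]]' >/dev/null
python3 -m inch '[[[0.3,0,0,0,0],[0.3,0,0,0,0],[0.3,0,0,0,0],[0.3,0,0,0,0],[0.3,0,0,0,0],[0.3,0,0,0,0],[0.3,0,0,0,0],[0.3,0,0,0,0]]]' >/dev/null
python3 -m inch '[[[0.3,0,0,0,0],[0.3,0,0,0,0],[0.3,0,0,0,0],[0.3,0,0,0,0],[0.3,0,0,0,0],[0.3,0,0,0,0],[0.3,0,0,0,0],[0.3,0,0,0,0]]]' >/dev/null
python3 -m inch '[[[0.3,0,0,0,0],[0.3,0,0,0,0],[0.3,0,0,0,0],[0.3,0,0,0,0],[0.3,0,0,0,0],[0.3,0,0,0,0],[0.3,0,0,0,0],[0.3,0,0,0,0]]]' >/dev/null
python3 -m inch '[[[0.3,0,0,0,0],[0.3,0,0,0,0],[0.3,0,0,0,0],[0.3,0,0,0,0],[0.3,0,0,0,0],[0.3,0,0,0,0],[0.3,0,0,0,0],[0.3,0,0,0,0]]]' >/dev/null
python3 -m inch '[[[0.3,0,0,0,0],[0.3,0,0,0,0],[0.3,0,0,0,0],[0.3,0,0,0,0],[0.3,0,0,0,0],[0.3,0,0,0,0],[0.3,0,0,0,0],[0.3,0,0,0,0]]]'
python3 - <<'E'
from h import *
snap('side','d5');snap('wrist','w5');snap('scene','s5')
a=load('d5')['img'][120:330,240:440,::-1];b=load('w5')['img'][...,::-1];c=load('s5')['img'][190:410,220:470,::-1]
o=np.zeros((600,800,3),np.uint8);o[:315,:300]=cv2.resize(a,(300,315),interpolation=2);o[:308,300:650]=cv2.resize(c,(350,308),interpolation=2);o[315:,300:680]=cv2.resize(b,(380,285));cv2.imwrite('pics/v5.png',o)
E
```

```text
time_s: 5.17
tcp_pos: [0.4919, -0.0118, 0.206]
ee_rot: [[0.961, 0.276, 0.002], [0.276, -0.961, -0.0], [0.002, 0.001, -1.0]]
contact_force: [-0.6, -0.3, -0.1]
finger_gap: 0.3
grasp_force: 0.0
time_s: 9.17
tcp_pos: [0.4916, -0.0118, 0.2053]
ee_rot: [[0.961, 0.276, -0.0], [0.276, -0.961, 0.0], [-0.0, -0.0, -1.0]]
contact_force: [0.7, -0.2, 0.2]
finger_gap: 0.3
grasp_force: 0.0
```

View pics/v5.png

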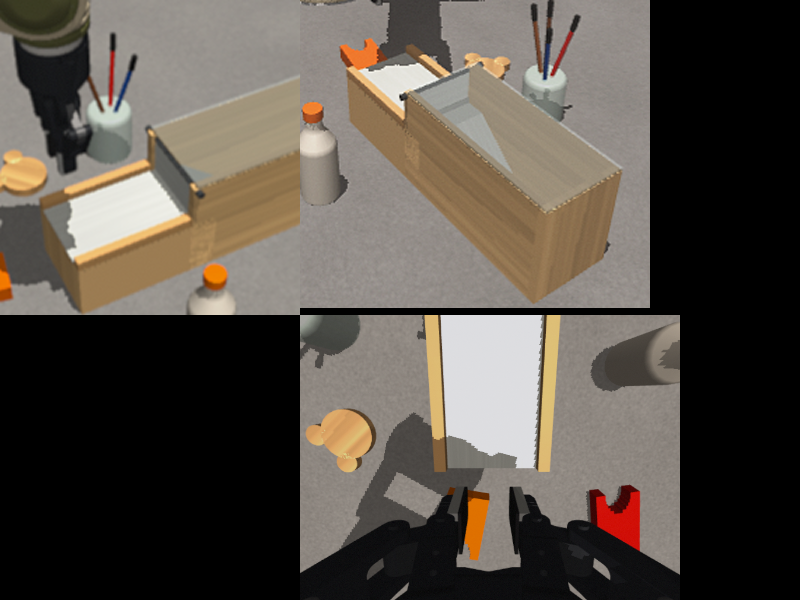

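The deck and slide are empty and the flap hangs as it did at the start. The jar, glue and bear have not moved.

```bash
python3 -c "
from cell import bot
print(bot.finish_job())"
```

```text
the job is handed in; nothing more can be done
None
```

The job is handed in after about 9 s of robot time: the offcut went through the flap and down the slide, the flap hangs shut, and the jar, glue and bear stand where they were; the offcut on the box floor was not in view, but deck and slide are empty.

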